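# Open the safety-capped bottle of finishing oil

### The job

Open the white bottle of finishing oil held in the wooden jig: squeeze the two red tabs on the sides of its black safety cap inward and, keeping them squeezed, turn the cap counterclockwise (seen from above) until its white mark points at the green dot on the bottle's shoulder. Pause there for a moment, then lift the cap off and set it down gently, top up and wholly on the round cork mat, and let go. Leave the other things on the bench where they are, and do not drop the cap.

Things in the scene. Friction and masses are not known exactly. Their poses are not given: they have to be found in the camera images.
- bottle: White round bottle, 84 mm across, clamped in a wooden jig (base 115 x 125 x 20 mm; two cheeks on its y sides, 70 mm high), all screwed to the bench. Origin: centre of the jig's underside, on the bench; z up along the bottle's axis. Its flat shoulder is 115 mm above the origin. A red dot on the shoulder in the +x direction shows where the cap's mark points when closed.
- neck_top (a point): Centre of the neck's top, 149 mm above the bottle's origin. The neck is 26 mm across, with two bayonet lugs that hold the cap down while closed.
- lock_posts (a point): Point on the shoulder in the bottle's +y direction, 30 mm from the axis, between two small white posts 8 mm high; two more stand opposite. At rest each tab's foot is caught between its posts, so the cap cannot turn until both tabs are pressed in by about 4 mm or more.
- green_dot (a point): Green dot, 9 mm across, on the bottle's shoulder, 36.5 mm from the axis and 75 degrees counterclockwise from the red dot (from the bottle's +x): the open position.
- open_point (a point): The point 20 mm from the neck's axis in the direction of the green dot, level with the cap's top when closed: the cap's mark is here when it points straight at the green dot.
- cap: Loose black safety cap, 42 mm across, 35.5 mm high, about 60 g; 60.4 mm over its tabs at rest, 48.4 mm with both pressed fully in. Origin: centre of its underside; z up through its top, +x towards its white mark, tabs at +y and -y. Starts closed on the bottle: coaxial, axes along the bottle's, origin 117.5 mm above the bottle's. Set down with tabs free, it stands flat on its underside.
- cap_mark (a point): Outer end of the white stripe on the cap's top, 20 mm from the axis in the cap's +x direction, 35.5 mm above the cap's origin. The cap turns freely with about 1.2 mm of sideways play, comes free for lifting when turned 55 to 120 degrees counterclockwise from closed, and clears the neck when raised by 32 mm.
- tab_left (a joint): How far the red tab at the cap's +y side is pressed in along y: 0 at rest to 0.006 m. Sprung: 1.2 N to start, 5 N fully in; a pinch of 15 to 25 N on both tabs holds them at their stops and carries the cap. Grip face: flat, upright, 18 mm wide, 8 to 33 mm above the cap's origin; keep fingertips 9 mm or more above the cap's origin to clear the posts.
- tab_right (a joint): The same for the red tab at the cap's -y side.
- mat: Round cork mat, 130 mm across and 4 mm thick, fixed flat on the bench; origin at the centre of its underside, on the bench.
- tape: Bystander: yellow tape measure, 70 x 42 x 60 mm; origin at its underside. To be left alone.
- spoon_a: Bystander: dark carved wooden spoon, 215 mm long, 14 mm high; origin at its underside. To be left alone.
- spoon_b: Bystander: lighter carved wooden spoon, 215 mm long, 14 mm high; origin at its underside. To be left alone.
- knife: Bystander: carving knife, 185 mm long with a wooden handle 18 mm high; origin at its underside. To be left alone.
- mallet: Bystander: wooden mallet, 205 mm long, head 110 mm wide and 55 mm high; origin at its underside. To be left alone.
- offcut: Bystander: offcut of wood, 120 x 45 x 30 mm; origin at its underside. To be left alone.
- tin: Bystander: amber glass jar with a brass lid, 66 mm across, 85 mm high; origin at its underside. To be left alone.

How it is judged (in metres and radians):
On the way, in this order (a step that is already met when the one before it is completed fails the run):
1. both tabs are squeezed in (each by over 4 mm) with the cap still closed on the neck (value of joint each of tab_left, tab_right above 0.004 m and z of cap in the frame of bottle below 0.124 m and horizontal distance between cap_mark and open_point above 0.014 m), for 0.05 s.
2. the cap, still on the neck, is turned so that its white mark points at the green dot (mark within 7 mm of it, about 20 degrees) (horizontal distance between cap_mark and open_point below 0.007 m and z of cap in the frame of bottle below 0.126 m), for 0.1 s.
At the end, for the whole second after the job is handed in: The cap stands still, top up (within 6 degrees), flat on the cork mat with its centre within 36 mm of the mat's centre (so wholly on the mat), and its tabs released (horizontal distance between cap and mat below 0.036 m and z of cap in the frame of mat between 0.001 and 0.008 m and angle between cap's own z axis and vertical below 0.1 rad and linear speed of cap below 0.02 m/s and value of joint each of tab_left, tab_right below 0.002 m); the robot touches nothing.
It fails at once if the cap is dropped or thrown (moves faster than 0.6 m/s while the fingers do not hold it) (linear speed of cap above 0.6 m/s and contact force between the fingers and cap below 0.1 N).
It fails at once if another thing on the bench is pushed away by more than 30 mm (distance of any of tape, spoon_a, spoon_b, knife, mallet, offcut, tin from where it was at the start of the episode above 0.03 m).
It also fails if it takes over 48 s, if anything falls off the work surface, if the arm or the gripper's body presses on something with over 40 N, if the wrist force passes 120 N, or if a joint passes its speed limit or range.

### The arm

A 6-joint arm with a two-finger parallel gripper is mounted at the origin on the work surface. World frame = base frame: x ahead of the robot, y to its left, z up, the work surface at z = 0. Lengths are in mm, angles in rad, forces in N, time in s.
With the tool pointing down it reaches from about 350 to 975 mm from the base axis. Payload 7.1 kg.
Tool frame: the origin (TCP) lies midway between the tips of the shut fingers; the grasp point (between the pads) lies 19 mm behind it (ctrl.grasp_offset is the distance from the TCP to the grasp point, in mm); z points along the fingers, y is the line along which they close (so a half turn about z gives the same grasp; the last joint's range is limited). The gripper opens to 88 mm and grips with 3 to 60 N. Pads are 20 mm wide; open, the fingers measure 115 mm over their backs; the gripper's body (75 mm by 178 mm) begins 61 mm behind the grasp point.
Start: joints at [1.248, 0.423, 1.63, -0, 1.089, -0.019], TCP at [186.936, 596.372, 222.675] pointing down, gripper open.
Joint ranges: [-3, 3], [-0.9, 2.11], [0.09, 2.58], [-1.31, 4.45], [0.11, 2.69], [-2.54, 2.54]. Speed limits (rad/s): [2.39, 2.39, 3.01, 3.14, 3.14, 3.14].

### API

Orientations are given as a rotation vector (axis times angle).
In Python, from workcell import ctrl gives the robot as it stands. The module is installed in compiled form; this text tells all that it offers.
- The arm moves only by the tool servo_tool, never from a script. Its argument "rows" is a list of rows, each a list of 7 numbers: the turn, a rotation vector about the tool's x, y, z as a fraction of full scale, then the shift along the tool's x, y, z as a fraction of full scale, then the finger opening in mm, from 0 to 87.8. A call has 1 to 10 rows; each row is the pose to reach, as a shift and turn from the pose commanded when the call began, along the tool's axes at that moment; what a row does not reach only later rows make up. Full scale, the value 1, is 20 cm for a shift and 1.5 rad for a turn. A row lasts 1/8 s, in which the tool goes at most 62.5 mm and 10.7 degrees, less where a joint would pass 70% of its speed; a pose out of reach is approached as far as the arm can. A call with a number of a shift or a turn outside -1 to 1 is refused whole. A call with a gripper value outside its range is refused whole. The fingers move at their own pace and stop on an object; the grip force is fixed at half the most. Time passes only in rows, so rows that repeat a pose let the fingers close. It gives the time, the measured TCP pose, the force, the opening and the grip force at its end, in the units of the state.
- ctrl.get_obs(): the state, without advancing time (a new reading comes with each control period).
- ctrl.get_image(name): name is "scene" or "top"; returns (picture, depth): 480x640x3 uint8, red, green, blue; 480x640 float32, mm along the optical axis (not along the pixel's ray), 0 where there is no reading.
- ctrl.camera_info(name): a dict with "intrinsics" (3x3 intrinsics, pixels), "R" (3x3) and "t" (3): a world point X has camera coordinates R X + t. Camera axes: x right, y down, z forward; pixel columns grow to the right and rows downward; lengths in mm; the calibration is good to about 2 mm. A picture is of the moment at which its call begins. camera_info takes no time and is no camera call.
- ctrl.close_job(): hands the job in; it is judged then, once.
The state is a dict: "t": time; "qpos": joint angles; "qvel": joint speeds; "joint_torque": joint torques, N m; "ee_pos": TCP position; "orientation": TCP orientation; "ft_force": force on the tool from outside, world axes, zero at the start; "moment": the same for the moment, N m; "width": finger opening in mm; "grasp_force": force on a finger pad.
Only numpy, scipy, OpenCV 4.12 (cv2) and the standard library are available. Lean on these libraries where they do the work, as an engineer would, in place of code of your own. Each camera call takes 0.05 s, during which the arm holds its last target. There are 200 camera calls.

## Working session

There is one attempt and no reset: what is moved stays moved. The work goes in short steps, Python scripts to look and compute and a tool call to move; the robot and the scene stay as the last step left them, time stands still between calls to the robot, and variables do not carry over. Pictures are saved under pics/ and viewed, at most 10 in all, crops included, and the job is handed in when it is done.

Besides the shell and the picture viewer there is one more tool, called after ">>>" by a JSON object that holds its "name" and its "arguments". servo_tool: Moves the arm, as the interface text tells. Its arguments: {"type":"object","properties":{"rows":{"type":"array","items":{"type":"array","items":{"type":"number"}}}},"required":["rows"]}

```bash
mkdir -p pics; cat > h.py <<'E'
import numpy as np, cv2
from workcell import ctrl
def info(n):
    c=ctrl.camera_info(n); return np.array(c["intrinsics"]),np.array(c["R"]),np.array(c["t"]).ravel()
def ray(n,u,v,z):
    K,R,t=info(n); o=-R.T@t; d=R.T@np.linalg.inv(K)@np.array([u,v,1.]); return o+d*(z-o[2])/d[2]
def pt(n,u,v,d):
    K,R,t=info(n); return R.T@(np.linalg.inv(K)@np.array([u,v,1.])*d-t)
E
python3 - <<'E'
from h import *
for n in("top","scene"):
    p,d=ctrl.get_image(n); np.savez(n+".npz",p=p,d=d); cv2.imwrite(f"pics/{n}1.png",p[:,:,::-1]); K,R,t=info(n); print(n,K.round(1).tolist(),(-R.T@t).round(1),R.round(2).tolist())
o=ctrl.get_obs();print(o)
E
```

```text
top [[453.7, 0.0, 314.6], [0.0, 453.7, 243.4], [0.0, 0.0, 1.0]] [ 404.7    8.6 1014.3] [[0.02, -1.0, 0.0], [-0.98, -0.02, -0.21], [0.21, 0.0, -0.98]]
scene [[510.8, 0.0, 314.3], [0.0, 510.8, 234.3], [0.0, 0.0, 1.0]] [1530.7  382.1  798.3] [[-0.37, 0.93, -0.01], [0.54, 0.21, -0.82], [-0.76, -0.31, -0.58]]
{'t': 0.1, 'qpos': array([ 1.24800604e+00,  4.23738459e-01,  1.63058748e+00,  9.20260311e-06,
        1.08858037e+00, -1.90077669e-02]), 'qvel': array([ 0.00064616, -0.00090783, -0.00306009, -0.00072567, -0.00022756,
        0.00196681]), 'joint_torque': array([-8.34975290e-04, -5.45613241e+01, -2.74323839e+01,  6.45423937e-02,
        1.88532507e-02, -7.46822320e-05]), 'ee_pos': array([186.78193864, 595.93189483, 222.00588738]), 'orientation': array([-4.75319260e-01, -3.10519206e+00,  2.03109076e-03]), 'ft_force': array([-0.38191918,  0.07112294, -0.26296732]), 'moment': array([0.00873438, 0.03303212, 0.03772598]), 'grasp_force': 0.0, 'width': 87.3752667647794}
```

View pics/top1.png

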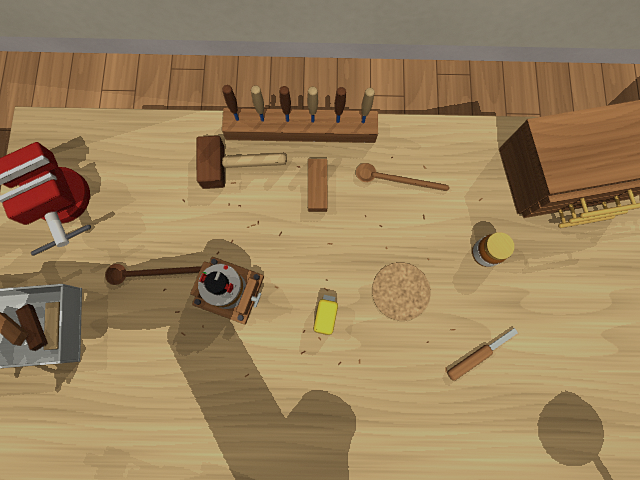

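View pics/scene1.png

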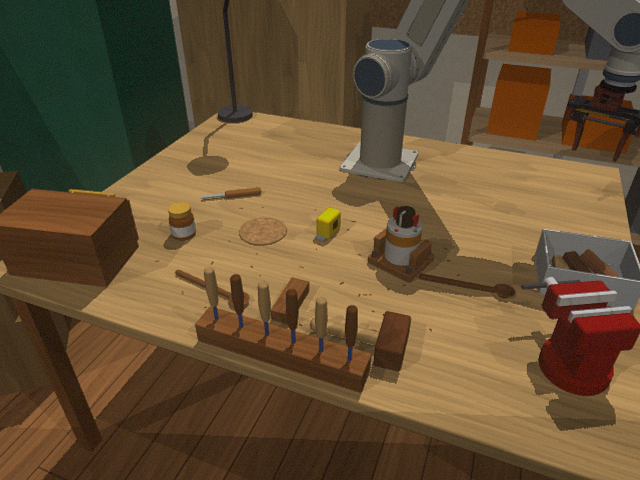

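The top view shows the bottle with its cap at about (218,284) and the mat at (401,291). Next I'll zoom in on the cap and measure.

```bash
python3 - <<'E'
from h import *
z=np.load("top.npz");p,d=z["p"],z["d"]
s=np.load("scene.npz");q,e=s["p"],s["d"]
a=cv2.resize(p[245:335,175:275,::-1],None,fx=6,fy=6,interpolation=cv2.INTER_CUBIC)
cv2.imwrite("pics/crop1.png",a)
hs=cv2.cvtColor(p,cv2.COLOR_RGB2HSV)
def blobs(m,name,z,off=(175,245),n="top",mn=4):
    k,l,st,c=cv2.connectedComponentsWithStats(m.astype(np.uint8))
    for i in range(1,k):
        if st[i,4]>=mn:
            u,v=c[i]+off; print(name,st[i],(u.round(1),v.round(1)),ray(n,u,v,z).round(1))
H,S,V=[hs[245:335,175:275,i] for i in range(3)]
red=((H<8)|(H>172))&(S>150)&(V>100); blobs(red,"red",150)
blobs((H>40)&(H<85)&(S>90)&(V>60),"green",115)
blobs((V<45),"black",152,mn=30)
dd=d[245:335,175:275]
P=np.array([[pt("top",u,v,d[v,u]) for u in range(175,275)] for v in range(245,335)])
top=(P[...,2]>147)&(P[...,2]<158); blobs(top,"captop",153,mn=10); print(np.median(P[top],0))
sh=(P[...,2]>110)&(P[...,2]<120);blobs(sh,"shoulder",115,mn=10);print(P[sh].mean(0))
# mat by depth colour: fit ellipse
m=((P[...,2]<0))
g=cv2.medianBlur(p,5).astype(int)
hm=cv2.cvtColor(g.astype(np.uint8),cv2.COLOR_RGB2HSV)
print(hm[291,401],hm[291,450],hm[250,401])
E
```

```text
red [49 20  4  4 13] (np.float64(225.5), np.float64(266.8)) [539.7 180.2 150. ]
red [24 28  7  9 27] (np.float64(202.1), np.float64(277.2)) [518.8 223.8 150. ]
red [50 38  6  9 27] (np.float64(227.5), np.float64(286.6)) [501.7 174.1 150. ]
green [28 27  4  2  6] (np.float64(204.5), np.float64(272.5)) [532.9 228.4 115. ]
black [ 29  27  25  23 391] (np.float64(215.8), np.float64(283.2)) [507.6 196.4 152. ]Traceback (most recent call last):
  File "<stdin>", line 17, in <module>
  File "h.py", line 8, in pt
    K,R,t=info(n); return R.T@(np.linalg.inv(K)@np.array([u,v,1.])*d-t)
          ~~~~^^^
  File "h.py", line 4, in info
    c=ctrl.camera_info(n); return np.array(c["intrinsics"]),np.array(c["R"]),np.array(c["t"]).ravel()
ValueError: time passes only in moves, steps and waits
```

View pics/crop1.png

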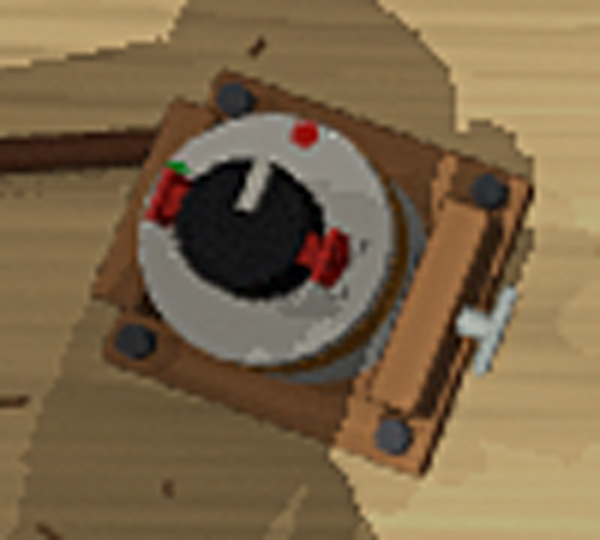

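The crop shows the red dot at (226,267), the tabs at (202,277) and (228,287), and the white mark pointing at the red dot. I'll refine the centre and yaw, and locate the mat.

```bash
cat > h.py <<'E'
import numpy as np, cv2
from workcell import ctrl
C={}
def info(n):
    if n not in C:
        c=ctrl.camera_info(n); C[n]=np.array(c["intrinsics"]),np.array(c["R"]),np.array(c["t"]).ravel()
    return C[n]
def ray(n,u,v,z):
    K,R,t=info(n); o=-R.T@t; d=R.T@np.linalg.inv(K)@np.array([u,v,1.]); return o+d*(z-o[2])/d[2]
def cloud(n,d):
    K,R,t=info(n); v,u=np.mgrid[:480,:640]; x=np.stack([u,v,np.ones_like(u)],-1)@np.linalg.inv(K).T*d[...,None]; return (x-t)@R
def blobs(m,name,n,z,mn=4):
    k,l,st,c=cv2.connectedComponentsWithStats(m.astype(np.uint8))
    for i in range(1,k):
        if st[i,4]>=mn: print(name,n,st[i],c[i].round(1),ray(n,*c[i],z).round(1))
E
python3 - <<'E'
from h import *
for n in("top","scene"):
    f=np.load(n+".npz");p,d=f["p"],f["d"]; P=cloud(n,d)
    R=np.hypot(P[...,0]-510,P[...,1]-199)
    top=(abs(P[...,2]-153)<3)&(R<60)
    cnt=max(cv2.findContours(top.astype(np.uint8),0,1)[0],key=len)
    print(n,"raised top",top.sum(),P[top].mean(0).round(1),"z",np.percentile(P[top][:,2],[5,50,95]).round(1))
    sh=(abs(P[...,2]-115)<4)&(R<70); X=P[sh]
    print(" sh",sh.sum(),np.median(X[:,2]).round(1))
    cnt=max(cv2.findContours(sh.astype(np.uint8),0,1)[0],key=len)[:,0]
    w=np.array([ray(n,u,v,115)[:2] for u,v in cnt]); print(" shoulder circle",cv2.minEnclosingCircle(w.astype(np.float32)))
    hs=cv2.cvtColor(p,cv2.COLOR_RGB2HSV);H,S,V=cv2.split(hs)
    red=((H<8)|(H>172))&(S>140)&(V>60)&(R<60)&(P[...,2]>100); blobs(red,"red@115",n,115);blobs(red,"red@148",n,148)
    blk=(V<50)&(R<50)&(P[...,2]>148); 
    b=cv2.morphologyEx(((abs(P[...,2]-153)<2.5)&(R<40)&~red).astype(np.uint8),cv2.MORPH_OPEN,np.ones((3,3)))
    blobs(b,"cap",n,153); 
    w=(b>0)&(V>110); blobs(w,"mark",n,153)
    # mat
    M=(abs(P[...,2]-4)<1.5); 
    print(" mat z hist", P[291,401] if n=="top" else P[231,263])
    lab=cv2.cvtColor(cv2.GaussianBlur(p,(5,5),0),cv2.COLOR_RGB2HSV)
    c=(401,291) if n=="top" else (263,231)
    print(" mat col",lab[c[1],c[0]],lab[c[1],c[0]+45])
E
```

```text
top raised top 374 [510.3 198.8 152.9] z [150.6 153.  155.1]
 sh 811 115.2
 shoulder circle ((509.82843017578125, 198.51722717285156), 41.932342529296875)
red@115 top [224 265   4   5  15] [225.6 266.9] [545.2 187.  115. ]
red@115 top [199 273   8   9  36] [202.4 277.1] [523.6 232.  115. ]
red@115 top [224 283   9  10  52] [228.5 287.2] [504.6 178.7 115. ]
red@148 top [224 265   4   5  15] [225.6 266.9] [540.  180.4 148. ]
red@148 top [199 273   8   9  36] [202.4 277.1] [519.2 223.8 148. ]
red@148 top [224 283   9  10  52] [228.5 287.2] [500.9 172.5 148. ]
cap top [204 272  21  21 260] [214.5 281.6] [510.4 198.9 153. ]
mark top [215 272   3   8  16] [216.2 276.1] [521.  196.2 153. ]
 mat z hist [ 516.18491258 -184.65940539    4.85370541]
 mat col [ 17 114 170] [ 20 100 187]
scene raised top 89 [510.6 201.3 151.3] z [150.3 151.2 152.5]
 sh 271 113.0
 shoulder circle ((516.8487548828125, 201.05296325683594), 42.02627944946289)
red@115 scene [393 206   5  13  37] [394.8 211.9] [471.4 165.4 115. ]
red@115 scene [412 215   7  12  49] [415.1 219.9] [488.2 220.  115. ]
red@115 scene [395 229   3   3   7] [395.7 230. ] [547.2 187.4 115. ]
red@148 scene [393 206   5  13  37] [394.8 211.9] [522.6 175.9 148. ]
red@148 scene [412 215   7  12  49] [415.1 219.9] [538.5 227.8 148. ]
red@148 scene [395 229   3   3   7] [395.7 230. ] [594.7 196.8 148. ]
 mat z hist [ 5.18846592e+02 -1.82267598e+02 -4.88464235e-01]
 mat col [ 16 137 155] [ 17 128 159]
```

>>> {"name": "servo_tool", "arguments": {"rows": [[0,0,0,-0.2,-0.13,0,87.8],[0,0,0,-0.4,-0.26,0,87.8],[0,0,0,-0.6,-0.4,0,87.8],[0,0,0,-0.8,-0.53,0,87.8],[0,0,0,-1.0,-0.66,0,87.8]]}}

```text
t: 0.72
ee_pos: [338.9, 409.2, 222.5]
orientation: [-0.475, -3.105, 0.001]
ft_force: [0.1, 0.3, 0.4]
width: 87.4
grasp_force: 0.0
```

>>> {"name": "servo_tool", "arguments": {"rows": [[0,0,0.004,-0.2,-0.13,0,87.8],[0,0,0.008,-0.4,-0.26,0,87.8],[0,0,0.012,-0.6,-0.4,0,87.8],[0,0,0.016,-0.8,-0.53,0,87.8],[0,0,0.022,-1.0,-0.66,0,87.8],[0,0,0.022,-1.0,-0.66,0,87.8],[0,0,0.022,-1.0,-0.66,0,87.8],[0,0,0.022,-1.0,-0.66,0,87.8]]}}

```text
t: 1.72
ee_pos: [488.8, 225.7, 222.5]
orientation: [-0.524, -3.097, 0.0]
ft_force: [-0.9, -0.2, -0.7]
width: 87.9
grasp_force: 0.0
```

```bash
cat > g.py <<'E'
import sys
from h import *
from scipy.spatial.transform import Rotation as Ro
# target x y z (TCP), finger-line angle deg -> row fractions
x,y,z,psi=map(float,sys.argv[1:5]); o=ctrl.get_obs(); R=Ro.from_rotvec(o["orientation"]).as_matrix()
a=np.deg2rad(psi); T=np.array([[-np.sin(a),np.cos(a),0],[np.cos(a),np.sin(a),0],[0,0,-1]])
print("t",round(o["t"],2),"pos",o["ee_pos"].round(1),"psi",np.rad2deg(np.arctan2(R[1,1],R[0,1])).round(2),"q",o["qpos"].round(2),"w",round(o["width"],1),"gf",round(o["grasp_force"],1),"F",o["ft_force"].round(1))
print("turn",(Ro.from_matrix(R.T@T).as_rotvec()/1.5).round(4),"shift",(R.T@(np.array([x,y,z])-o["ee_pos"])/200).round(4))
E
python3 g.py 510.2 199.2 222.7 70.7
```

```text
t 1.73 pos [488.8 225.7 222.5] psi 70.78 q [ 0.41  0.3   1.82  0.    1.02 -0.83] w 87.9 gf 0.0 F [-0.9 -0.2 -0.7]
turn [-0.0002 -0.0003  0.001 ] shift [-0.1446 -0.0897 -0.0009]
```

>>> {"name": "servo_tool", "arguments": {"rows": [[0,0,0,-0.07,-0.045,0,87.8],[0,0,0,-0.145,-0.09,0,87.8],[0,0,0,-0.145,-0.09,0.1,87.8],[0,0,0,-0.145,-0.09,0.2,87.8],[0,0,0,-0.145,-0.09,0.3,87.8],[0,0,0,-0.145,-0.09,0.4,87.8],[0,0,0,-0.145,-0.09,0.465,87.8],[0,0,0,-0.145,-0.09,0.465,87.8]]}}

```text
t: 2.72
ee_pos: [510.9, 197.7, 128.9]
orientation: [-0.527, -3.096, 0.001]
ft_force: [-0.9, -0.1, 0.1]
width: 87.9
grasp_force: 0.0
```

```bash
python3 g.py 510.2 199.2 129.5 70.7; python3 - <<'E'
from h import *
p,d=ctrl.get_image("scene"); q,_=ctrl.get_image("top")
a=cv2.resize(p[160:280,340:460,::-1],(400,400),interpolation=2);b=cv2.resize(q[240:330,175:265,::-1],(400,400),interpolation=2)
cv2.imwrite("pics/grasp.png",np.hstack([a,b]))
E
```

```text
t 2.73 pos [510.9 197.7 128.9] psi 70.68 q [ 0.35  0.44  1.86 -0.    0.84 -0.89] w 87.9 gf 0.0 F [-0.9 -0.1  0.1]
turn [-0.0008 -0.0009 -0.0002] shift [ 0.0056  0.0062 -0.0031]
```

View pics/grasp.png

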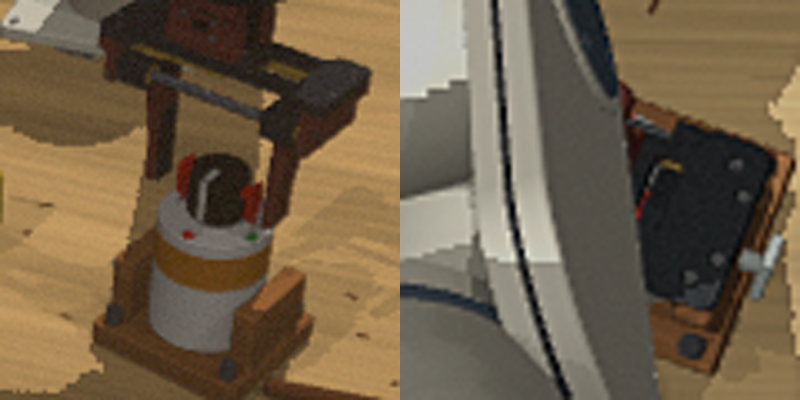

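The fingers straddle both tabs above the shoulder, centred on the cap. I'll make a 1 mm correction and squeeze.

>>> {"name": "servo_tool", "arguments": {"rows": [[0,0,0,0.005,0.005,-0.003,75],[0,0,0,0.005,0.005,-0.003,65],[0,0,0,0.005,0.005,-0.003,60],[0,0,0,0.005,0.005,-0.003,52],[0,0,0,0.005,0.005,-0.003,44],[0,0,0,0.005,0.005,-0.003,40],[0,0,0,0.005,0.005,-0.003,40],[0,0,0,0.005,0.005,-0.003,40],[0,0,0,0.005,0.005,-0.003,40]]}}

```text
t: 3.95
ee_pos: [510.6, 199.6, 130.6]
orientation: [0.526, 3.097, 0.0]
ft_force: [-1.3, 0.4, 5.8]
width: 46.7
grasp_force: 30.0
```

```bash
python3 g.py 510.2 199.2 129.5 145.7
```

```text
t 3.95 pos [510.6 199.6 130.6] psi 70.7 q [ 0.35  0.44  1.86  0.    0.84 -0.88] w 46.7 gf 30.0 F [-1.3  0.4  5.8]
turn [ 1.000e-04  2.000e-04 -8.726e-01] shift [ 0.0009 -0.0027  0.0053]
```

>>> {"name": "servo_tool", "arguments": {"rows": [[0,0,-0.1,0.005,0,0,40],[0,0,-0.2,0.005,0,0,40],[0,0,-0.3,0.005,0,0,40],[0,0,-0.4,0.005,0,0,40],[0,0,-0.5,0.005,0,0,40],[0,0,-0.6,0.005,0,0,40],[0,0,-0.7,0.005,0,0,40],[0,0,-0.8,0.005,0,0,40],[0,0,-0.873,0.005,0,0,40],[0,0,-0.873,0.005,0,0,40]]}}

```text
t: 5.2
ee_pos: [510.0, 199.9, 130.6]
orientation: [-1.467, 2.777, -0.0]
ft_force: [0.0, -0.8, 4.3]
width: 46.8
grasp_force: 30.0
```

```bash
python3 g.py 510.2 199.2 129.5 145.7; python3 - <<'E'
from h import *
p,d=ctrl.get_image("scene")
cv2.imwrite("pics/turned.png",cv2.resize(p[160:280,340:460,::-1],(500,500),interpolation=2))
E
```

```text
t 5.2 pos [510.  199.9 130.6] psi 145.67 q [ 0.35  0.44  1.87 -0.    0.84 -2.19] w 46.8 gf 30.0 F [ 0.  -0.8  4.3]
turn [-0.0005  0.0005 -0.0003] shift [ 0.0024 -0.0029  0.0054]
```

View pics/turned.png

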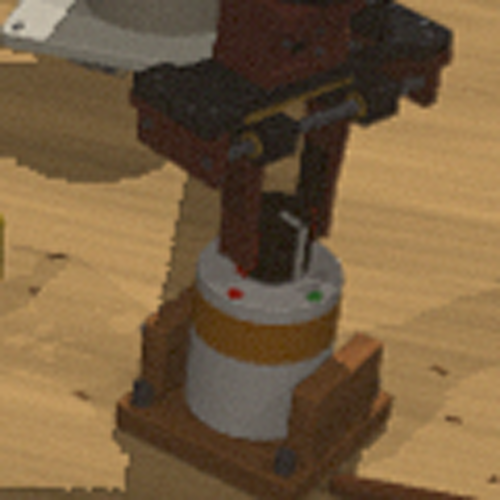

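The mark's stripe (crop (300,250)) lines up with the green dot at (315,296). I'll pause there, then lift.

>>> {"name": "servo_tool", "arguments": {"rows": [[0,0,0,0,0,0,40],[0,0,0,0,0,0,40],[0,0,0,0,0,0,40],[0,0,0,0,0,-0.03,40],[0,0,0,0,0,-0.08,40],[0,0,0,0,0,-0.14,40],[0,0,0,0,0,-0.2,40],[0,0,0,0,0,-0.28,40],[0,0,0,0,0,-0.36,40],[0,0,0,0,0,-0.36,40]]}}

```text
t: 6.5
ee_pos: [510.5, 200.2, 204.1]
orientation: [-1.467, 2.774, -0.001]
ft_force: [0.8, -0.9, -0.9]
width: 46.8
grasp_force: 30.0
```

```bash
python3 g.py 517 -183 203 70.7; python3 - <<'E'
from h import *
f=np.load("top.npz")["p"]; print(ray("top",401.3,291.3,4))
p,d=ctrl.get_image("scene")
cv2.imwrite("pics/lift.png",cv2.resize(p[140:260,340:460,::-1],(500,500),interpolation=2))
E
```

```text
t 6.5 pos [510.5 200.2 204.1] psi 145.73 q [ 0.35  0.33  1.82 -0.    0.99 -2.19] w 46.8 gf 30.0 F [ 0.8 -0.9 -0.9]
turn [1.00e-04 2.30e-03 8.73e-01] shift [ 1.565  -1.1058  0.0034]
[ 515.6240403  -185.47842497    4.        ]
```

View pics/lift.png

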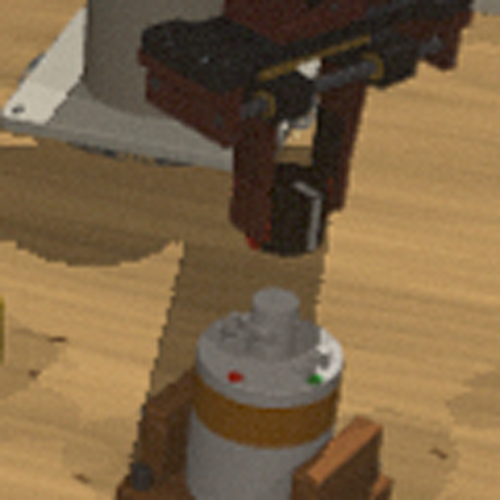

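The cap is off the neck and held level. Next I'll carry it to the mat, turning back on the way.

>>> {"name": "servo_tool", "arguments": {"rows": [[0,0,0.09,0.08,-0.055,0,40],[0,0,0.18,0.16,-0.11,0,40],[0,0,0.27,0.24,-0.17,0,40],[0,0,0.36,0.32,-0.22,0,40],[0,0,0.45,0.4,-0.28,0,40],[0,0,0.54,0.48,-0.33,0,40],[0,0,0.63,0.56,-0.39,0,40],[0,0,0.72,0.64,-0.45,0,40],[0,0,0.8,0.72,-0.5,0,40],[0,0,0.873,0.8,-0.56,0,40]]}}

```text
t: 7.8
ee_pos: [511.4, 4.0, 201.6]
orientation: [-0.532, -3.095, 0.0]
ft_force: [0.5, -0.4, -0.1]
width: 47.2
grasp_force: 30.0
```

```bash
python3 g.py 516.5 -184 203 70.7
```

```text
t 7.8 pos [511.4   4.  201.6] psi 70.49 q [-0.02  0.29  1.9   0.    0.96 -1.25] w 47.2 gf 30.0 F [ 0.5 -0.4 -0.1]
turn [-0.0003 -0.0009 -0.0024] shift [-0.338  -0.8773 -0.0072]
```

>>> {"name": "servo_tool", "arguments": {"rows": [[0,0,0,-0.04,-0.11,0,40],[0,0,0,-0.08,-0.22,0,40],[0,0,0,-0.13,-0.33,0,40],[0,0,0,-0.17,-0.44,0,40],[0,0,0,-0.21,-0.55,0,40],[0,0,0,-0.25,-0.66,0,40],[0,0,0,-0.3,-0.77,0,40],[0,0,0,-0.335,-0.875,0,40],[0,0,0,-0.335,-0.875,0.1,40],[0,0,0,-0.335,-0.875,0.2,40]]}}

```text
t: 9.05
ee_pos: [517.0, -183.1, 161.3]
orientation: [-0.528, -3.096, -0.0]
ft_force: [1.0, 0.7, -1.3]
width: 47.0
grasp_force: 30.0
```

>>> {"name": "servo_tool", "arguments": {"rows": [[0,0,0,0,0,0.1,40],[0,0,0,0,0,0.2,40],[0,0,0,0,0,0.3,40],[0,0,0,0,0,0.4,40],[0,0,0,0,0,0.5,40],[0,0,0,0,0,0.57,40],[0,0,0,0,0,0.62,40],[0,0,0,0,0,0.64,40],[0,0,0,0,0,0.64,40]]}}

```text
t: 10.18
ee_pos: [517.5, -182.8, 34.3]
orientation: [0.526, 3.097, -0.0]
ft_force: [0.2, 0.1, -0.4]
width: 47.0
grasp_force: 30.0
```

```bash
python3 g.py 516.5 -184 17 70.7; python3 - <<'E'
from h import *
p,d=ctrl.get_image("scene")
cv2.imwrite("pics/low.png",cv2.resize(p[140:260,200:320,::-1],(500,500),interpolation=2))
E
```

```text
t 10.18 pos [ 517.5 -182.8   34.3] psi 70.7 q [-0.36  0.6   1.89 -0.    0.65 -1.6 ] w 47.0 gf 30.0 F [ 0.2  0.1 -0.4]
turn [-0.      0.0001  0.0001] shift [ 0.0027 -0.0072  0.0867]
```

View pics/low.png

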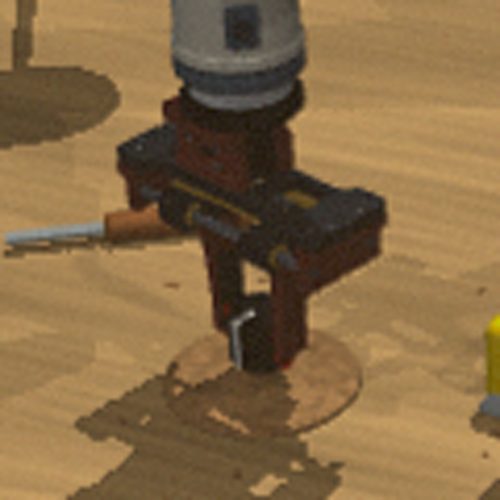

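The cap hangs over the mat's middle (base at about (255,370) in the crop), just above the surface. I'll lower it gently until it touches.

>>> {"name": "servo_tool", "arguments": {"rows": [[0,0,0,0,0,0.02,40],[0,0,0,0,0,0.04,40],[0,0,0,0,0,0.06,40],[0,0,0,0,0,0.07,40],[0,0,0,0,0,0.075,40],[0,0,0,0,0,0.08,40],[0,0,0,0,0,0.08,40]]}}

```text
t: 11.1
ee_pos: [517.4, -182.8, 18.3]
orientation: [-0.526, -3.097, 0.0]
ft_force: [0.0, -1.0, -0.4]
width: 47.2
grasp_force: 30.0
```

>>> {"name": "servo_tool", "arguments": {"rows": [[0,0,0,0,0,0.003,40],[0,0,0,0,0,0.006,40],[0,0,0,0,0,0.006,40]]}}

```text
t: 11.48
ee_pos: [517.4, -182.8, 17.1]
orientation: [0.526, 3.097, -0.0]
ft_force: [0.1, 0.3, -0.5]
width: 46.7
grasp_force: 30.0
```

>>> {"name": "servo_tool", "arguments": {"rows": [[0,0,0,0,0,0.003,40],[0,0,0,0,0,0.006,40],[0,0,0,0,0,0.006,40]]}}

```text
t: 11.85
ee_pos: [517.5, -182.8, 17.0]
orientation: [0.526, 3.097, -0.0]
ft_force: [-4.1, 1.1, 13.2]
width: 46.8
grasp_force: 30.1
```

It has made contact at 13 N. I'll ease off 0.6 mm, open, and retreat upward.

>>> {"name": "servo_tool", "arguments": {"rows": [[0,0,0,0,0,-0.003,40],[0,0,0,0,0,-0.003,50],[0,0,0,0,0,-0.003,56],[0,0,0,0,0,-0.003,62],[0,0,0,0,0,-0.003,70],[0,0,0,0,0,-0.003,80],[0,0,0,0,0,-0.003,86],[0,0,0,0,0,-0.003,86],[0,0,0,0,0,-0.003,86]]}}

```text
t: 12.98
ee_pos: [517.4, -182.7, 16.5]
orientation: [-0.527, -3.097, -0.0]
ft_force: [0.6, 0.9, 0.3]
width: 85.9
grasp_force: 0.0
```

>>> {"name": "servo_tool", "arguments": {"rows": [[0,0,0,0,0,-0.05,86],[0,0,0,0,0,-0.15,86],[0,0,0,0,0,-0.3,86],[0,0,0,0,0,-0.45,86],[0,0,0,0,0,-0.6,86],[0,0,0,0,0,-0.75,86],[0,0,0,0,0,-0.75,86]]}}

```text
t: 13.85
ee_pos: [518.9, -183.3, 169.4]
orientation: [0.526, 3.092, -0.002]
ft_force: [-0.1, 0.5, -0.5]
width: 85.9
grasp_force: 0.0
```

```bash
python3 - <<'E'
from h import *
p,d=ctrl.get_image("scene");P=cloud("scene",d)
m=(P[...,2]>34)&(P[...,2]<48)&(np.hypot(P[...,0]-517,P[...,1]+184)<60)
print(m.sum(),P[m].mean(0).round(1),np.percentile(P[m][:,2],[5,50,95]))
cv2.imwrite("pics/end.png",cv2.resize(p[140:260,200:320,::-1],(500,500),interpolation=2))
E
```

```text
113 [ 520.3 -181.2   37.2] [34.38863944 37.10737155 40.25877329]
```

View pics/end.png

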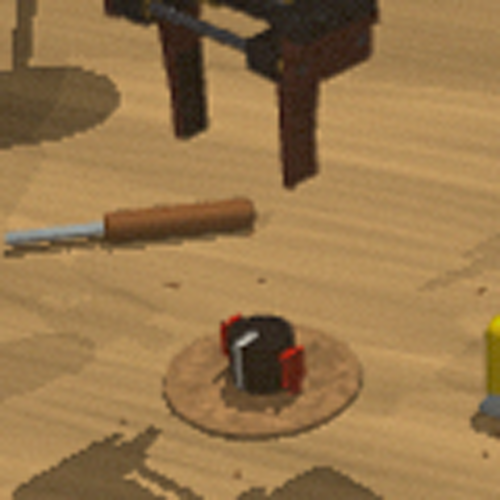

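The cap stands upright on the mat with its tabs released (crop (262,355)), and the gripper is clear above it.

```bash
python3 -c "
from workcell import ctrl
print(ctrl.close_job())"
```

```text
the job is handed in; nothing more can be done
None
```

I squeezed the cap's tabs, turned it to the green dot, lifted it off and set it top up near the centre of the cork mat with its tabs released; the job is handed in, but no verdict came back.

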